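# Load the bench mixer and hold its run plunger

## Robot

A 6-joint arm with a two-finger parallel gripper is mounted at the origin on the work surface. World frame = base frame: x ahead of the robot, y to its left, z up, the work surface at z = 0. Lengths are in m, angles in rad, forces in N, time in s.
With the tool pointing down it reaches from about 0.35 to 1 m from the base axis. Payload 7.1 kg.
Tool frame: the origin (TCP) lies at the very end of the fingers, on their centre line; the grasp point (between the pads) lies 19 mm behind it; z points along the fingers, y is the line along which they close (so a half turn about z gives the same grasp; the last joint's range is limited). The gripper opens to 85 mm and grips with 20 to 120 N. Pads are 22 mm wide; open, the fingers measure 114 mm over their backs; the gripper's body (76 mm by 85 mm) begins 54 mm behind the grasp point. The pads swing forward as they close: fully open they stand 13 mm farther back than shut.
Start: joints at [-1.196, 0.423, 1.63, -0, 1.089, -0.019], TCP at [0.24, -0.577, 0.231] pointing down, gripper open.
Joint ranges: [-3, 3], [-0.9, 2.11], [0.09, 2.58], [-1.31, 4.45], [0.11, 2.69], [-2.54, 2.54]. Speed limits (rad/s): [2.39, 2.39, 3.01, 3.14, 3.14, 3.14].

## Interface

Orientations are given as a unit quaternion [w, x, y, z].
In Python, from cell import bot, viewer, nets gives the robot as it stands.
- The arm moves only by the tool jog_arm, never from a script. Its argument "commands" is a list of rows, each a list of 3 entries, a list of its own where there are three numbers: the shift along the tool's x, y, z in mm, then the turn about the tool's z in degrees, then the opening, from 0 (shut) to 1 (fully open). In form: [[[dx, dy, dz], spin, gripper], ...]. A call has 1 to 12 rows; each row shifts and turns the commanded pose from where the row before left it, along the tool's axes as they then stand; what a row does not reach is not made up. A row lasts 1/12 s, in which the tool goes at most 41.7 mm and 7.16 degrees, less where a joint would pass 70% of its speed; a pose out of reach is approached as far as the arm can. A call is refused whole if a number of a shift passes 41.7 or a number of a turn 7.16, either way. A call with a gripper value outside its range is refused whole. The fingers move at their own pace and stop on an object; "newtons" is the grip in N (left out, the last holds). Time passes only in rows, so rows that do not move let the fingers close. It gives the time, the measured TCP pose, the force, the opening and the grip force at its end, in the units of the state.
- bot.sense(): the state, without advancing time (a new reading comes with each control period).
- viewer.read_camera(name): name is "scene" or "side" or "wrist"; returns a dict with "color" (384x512x3 uint8, blue, green, red), "fx", "fy", "cx", "cy" (pixels), "world_to_cam" (4x4, takes a point from world to camera coordinates); the wrist camera has in their place "mount" (4x4, takes a point from camera to tool coordinates, whose origin is the TCP and whose axes are the flange's). Camera axes: x right, y up, looking along -z (the intrinsics and any distortion apply to the point x, -y, -z); pixel columns grow to the right and rows downward; lengths in m; the calibration is good to about 2 mm. A picture is of the moment at which its call begins: read the wrist's pose just before it. There is no depth.
- bot.hand_in(): hands the job in; it is judged then, once.
Trained networks look in the newest picture that a camera, given by its name, has taken for a name from the list of things; names that differ only in an ending like _2 or _b are one class to them, and where a whole thing is asked for, a point or a joint stands for the part that bears it (a point fixed in the world has none). Each returns a list of dicts, best first, with "p" (0 to 1); they miss things now and then, are a little off and sometimes report something else, mostly with a low value. They report only what shows in the picture. A call takes as long as a camera call. They do not tell look-alikes from the thing itself.
- nets.search_frame(query, camera): "at" ([x, y, z] in m, in the coordinates of the camera as it stood for that picture, good to about 4 mm: the middle of the surface that is visible of it).
The state is a dict: "t": time; "joint_positions": joint angles; "joint_vel": joint speeds; "effort": joint torques, N m; "ee_pos": TCP position; "orientation": TCP orientation; "wrist_force": force on the tool from outside, world axes, zero at the start; "wrist_torque": the same for the moment, N m; "grip_width": finger opening in m; "gripper_force": force on a finger pad.
Only numpy, scipy, OpenCV 4.12 (cv2) and the standard library are available. Lean on these libraries where they do the work, as an engineer would, in place of code of your own. Each camera call takes 0.05 s, during which the arm holds its last target. There are 200 camera calls.

## Task

Set the two tall sample jars from the bench upright into free cells of the mixer's rack, one per cell, setting each down on its cell floor rather than dropping it. Only then press the mixer's springy hold-to-run plunger with the fingertips until the top of its cap is level with the rim of the collar around it (never down to its bottom stop), and finish while still holding it there; do not knock over or shift the other things.

Things in the scene. Friction and masses are not known exactly. Their poses are not given: they have to be found in the camera images.
- mixer: bench mixer, fixed: white housing 180 (its x) x 350 (its y) x 45 high, z axis up, yaw up to 0.3 rad either way. Origin: centre of its underside, on the bench. On its top are a divided rack (centred at y = -65) and, at x = 0, y = +108, the plunger in its collar.
- rack_mid (a point): centre of the mixer's rack on its cell floors, 49 above the bench; axes as the mixer's. Grey open-topped rack 136 (x) x 202 (y), 2 by 3 square cells: pitch 66, 62 clear inside, walls 4 thick, wall tops 90 above the bench; cell centres at x = -33, +33 and y = -66, 0, +66 from here. Three cells hold squat jars, three are free.
- plunger (a joint): travel of the hold-to-run plunger straight down, m: 0 = released (up), 0.014 = cap level with the collar rim, 0.028 = bottom stop. A return spring pushes it up: about 2 N at the start, 7 N at 0.014, 12 N at the bottom (350 N/m).
- plunger_top (a point): centre of the top of the plunger's flat round black cap, diameter 48; released it stands 104 above the bench, 14 above the collar rim; it moves with the cap
- collar_rim (a point): centre of the rim of the fixed aluminium collar around the plunger, outer diameter 68, inner 56, rim 90 above the bench; its centre is on the plunger's axis
- jar1: tall amber glass sample jar with a flush white screw cap, loose on the bench: a plain upright cylinder, diameter 40, height 90 (cap: top 24), 0.10 to 0.18 kg. Origin: centre of its underside, z axis up.
- jar2: tall amber glass sample jar with a flush white screw cap, loose on the bench: a plain upright cylinder, diameter 40, height 90 (cap: top 24), 0.10 to 0.18 kg. Origin: centre of its underside, z axis up.
- pad1: thin square black rubber pad, 56 x 56 x 3 thick, fixed, lying on the floor of a FREE cell of the rack (occupied cells have none). Origin: centre of its underside, i.e. the centre of the cell on its floor; a jar placed there stands on its top, 3 mm higher.
- pad2: thin square black rubber pad, 56 x 56 x 3 thick, fixed, lying on the floor of a FREE cell of the rack (occupied cells have none). Origin: centre of its underside, i.e. the centre of the cell on its floor; a jar placed there stands on its top, 3 mm higher.
- pad3: thin square black rubber pad, 56 x 56 x 3 thick, fixed, lying on the floor of a FREE cell of the rack (occupied cells have none). Origin: centre of its underside, i.e. the centre of the cell on its floor; a jar placed there stands on its top, 3 mm higher.
- squat1: squat amber jar already in the rack, diameter 44, height 44; leave it there. Origin: centre of its underside. Which cell it occupies varies.
- squat2: squat amber jar already in the rack, diameter 44, height 44; leave it there. Origin: centre of its underside. Which cell it occupies varies.
- squat3: squat amber jar already in the rack, diameter 44, height 44; leave it there. Origin: centre of its underside. Which cell it occupies varies.
- flask: loose conical glass flask on the bench among the tall jars, base diameter 68, height 104; leave alone. Origin: centre of its underside.
- beaker: loose glass beaker, diameter 68, height 80; leave alone. Origin: centre of its underside.
- dishes: loose stack of petri dishes, diameter 88, height 41; leave alone. Origin: centre of its underside.
Mind the look-alikes: they are no part of the job. Leave any green or yellow look-alike of the jar2 alone.

How it is judged:
By the outcome, as a careful person would: the job done as asked, in the order asked, and still so for the second after the job is handed in, while the arm keeps its last pose, push and grip.
It also fails if it takes over 70 s, if anything falls off the work surface, if the arm or the gripper's body presses on something with over 40 N, if the wrist force passes 120 N, or if a joint passes its speed limit or range.

## Working session

There is one attempt and no reset: what is moved stays moved. The work goes in short steps, Python scripts to look and compute and a tool call to move; the robot and the scene stay as the last step left them, time stands still between calls to the robot, and variables do not carry over. Pictures are saved under pics/ and viewed, at most 10 in all, crops included, and the job is handed in when it is done.

Besides the shell and the picture viewer there is one more tool, called after ">>>" as a command line: name --argument value ..., lists and objects as JSON in quotes. jog_arm: Moves the arm, as the interface text tells. Its arguments: {"type":"object","properties":{"commands":{"type":"array"},"newtons":{"type":"number"}},"required":["commands"]}

```bash
mkdir -p pics; cat > h.py <<'E'
import numpy as np, cv2
from cell import bot, viewer, nets
from scipy.spatial.transform import Rotation as R
def T_tool(s=None):
    s=s or bot.sense(); w,x,y,z=s["orientation"]; T=np.eye(4)
    T[:3,:3]=R.from_quat([x,y,z,w]).as_matrix(); T[:3,3]=s["ee_pos"]; return T
def cam(name):
    T=T_tool(); c=viewer.read_camera(name)
    c2w=T@np.array(c["mount"]) if name=="wrist" else np.linalg.inv(np.array(c["world_to_cam"]))
    return c,c2w
def proj(c,c2w,p):
    q=np.linalg.inv(c2w)@np.r_[p,1]; return np.array([c["cx"]+c["fx"]*q[0]/-q[2], c["cy"]+c["fy"]*-q[1]/-q[2]])
def ray(c,c2w,px,z):
    d=np.array([(px[0]-c["cx"])/c["fx"],-(px[1]-c["cy"])/c["fy"],-1]); d=c2w[:3,:3]@d; o=c2w[:3,3]
    return o+d*(z-o[2])/d[2]
E
python3 - <<'E'
from h import *
s=bot.sense(); print(s["ee_pos"],s["orientation"],s["t"],s["wrist_force"])
for n in ["scene","side","wrist"]:
    c,M=cam(n); cv2.imwrite(f"pics/{n}0.png",c["color"])
    print(n,[k for k in c if k not in("color",)],c["fx"],M[:3,3].round(3))
    for q in ["jar1","mixer","rack_mid","plunger_top","collar_rim","pad1","squat1","flask","beaker","dishes"]:
        for r in nets.search_frame(q,n):
            w=(M@np.r_[r["at"],1])[:3]
            if r["p"]>.3: print(q,round(r["p"],2),w.round(3),proj(c,M,w).round())
E
cat > mk.py <<'E'
E
python3 -c "
import cv2,numpy as np
a=cv2.imread('pics/scene0.png');cv2.imwrite('pics/s0.png',cv2.resize(a,(800,600)))"
```

```text
[ 0.2396109  -0.57664092  0.23054531] [-7.65354706e-04  9.80684325e-01  1.95595629e-01 -1.35986717e-04] 0.0 [-0.50009844 -0.7252899   0.22230001]
scene ['fx', 'fy', 'cx', 'cy', 'world_to_cam'] 369.3200827863112 [1.007 0.769 0.636]
jar1 0.72 [ 0.637 -0.226  0.055] [196. 177.]
jar1 0.65 [ 0.495 -0.123  0.06 ] [250. 179.]
jar1 0.63 [ 0.42  -0.125  0.057] [269. 174.]
jar1 0.55 [ 0.542 -0.227  0.055] [222. 170.]
jar1 0.46 [ 0.459 -0.219  0.078] [245. 160.]
jar1 0.45 [ 0.373 -0.213  0.081] [267. 154.]
mixer 0.76 [0.587 0.212 0.049] [285. 250.]
rack_mid 0.73 [0.519 0.078 0.054] [278. 214.]
plunger_top 0.82 [0.559 0.275 0.106] [313. 243.]
collar_rim 0.62 [0.592 0.216 0.052] [284. 251.]
pad1 0.62 [0.521 0.079 0.055] [278. 214.]
pad1 0.43 [0.583 0.084 0.053] [259. 222.]
pad1 0.39 [0.607 0.043 0.096] [244. 203.]
squat1 0.75 [0.535 0.165 0.095] [293. 219.]
squat1 0.49 [0.549 0.036 0.089] [261. 199.]
squat1 0.48 [0.613 0.045 0.097] [242. 204.]
squat1 0.48 [ 0.456 -0.221  0.077] [245. 160.]
flask 0.84 [ 0.51  -0.371  0.048] [213. 154.]
beaker 0.73 [ 0.709 -0.124  0.057] [186. 197.]
side ['fx', 'fy
[... 477 characters left out ...]
nger_top 0.6 [ 0.444 -0.209  0.063] [296. 160.]
collar_rim 0.64 [0.552 0.22  0.045] [235. 275.]
pad1 0.75 [0.533 0.085 0.053] [252. 232.]
pad1 0.73 [0.595 0.158 0.05 ] [224. 251.]
pad1 0.49 [0.55  0.22  0.046] [236. 275.]
pad1 0.48 [0.599 0.084 0.054] [229. 228.]
squat1 0.81 [0.605 0.043 0.094] [229. 207.]
squat1 0.77 [0.525 0.171 0.092] [249. 251.]
squat1 0.75 [0.538 0.034 0.093] [253. 208.]
squat1 0.75 [0.594 0.157 0.049] [225. 251.]
flask 0.93 [ 0.491 -0.368  0.04 ] [288. 131.]
flask 0.41 [0.548 0.282 0.108] [230. 285.]
beaker 0.72 [ 0.702 -0.134  0.055] [212. 168.]
dishes 0.57 [0.527 0.428 0.041] [227. 359.]
wrist ['fx', 'fy', 'cx', 'cy', 'mount'] 317.9766037299004 [ 0.317 -0.545  0.374]
```

View pics/scene0.png

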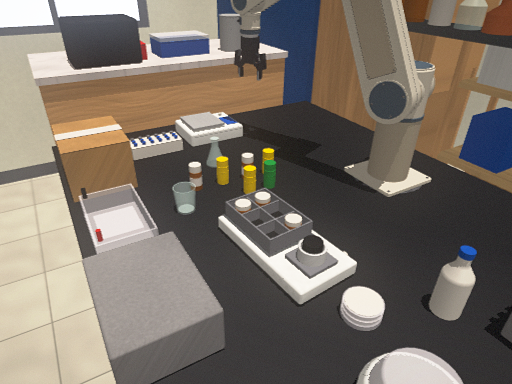

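View pics/side0.png

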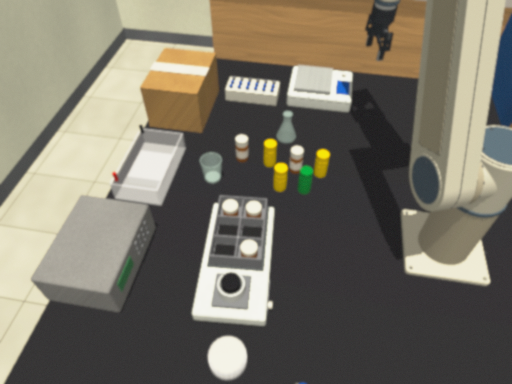

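Side view: jars stand at (241,149) and (297,159), both with white caps over amber. The yellow look-alikes are at (271,154), (322,163) and (279,177), and the green one is at (304,182). The flask is at (287,128) and the beaker at (211,167). I choose the two white-capped amber jars and will check them in a crop.

```bash
python3 - <<'E'
from h import *
a=cv2.imread('pics/side0.png')[120:310,180:350]; b=cv2.imread('pics/scene0.png')[140:300,175:365]
a=cv2.resize(a,None,fx=2.35,fy=2.35,interpolation=cv2.INTER_CUBIC)
b=cv2.resize(b,None,fx=2.1,fy=2.1,interpolation=cv2.INTER_CUBIC)
o=np.zeros((600,800,3),np.uint8); o[:a.shape[0],:a.shape[1]]=a; o[:b.shape[0],400:400+b.shape[1]]=b
cv2.imwrite('pics/crop1.png',o)
for n in ["side","scene"]:
    c,M=cam(n); im=c["color"]; hsv=cv2.cvtColor(im,cv2.COLOR_BGR2HSV)
    print(n, M.round(3).tolist())
    m=((hsv[...,1]<90)&(hsv[...,2]>140)).astype(np.uint8)
    k,l,st,ce=cv2.connectedComponentsWithStats(m)
    for i in range(1,k):
        x,y,w,h,A=st[i]
        if 20<A<600 and 180<x<350 and 120<y<300: print((x,y,w,h,A),ce[i].round(1),ray(c,M,ce[i],.085)[:2].round(3),ray(c,M,ce[i],.093)[:2].round(3))
c,M=cam("wrist"); print(np.array(c["mount"]).round(3))
E
```

```text
side [[-0.985, 0.134, -0.11, 0.408], [-0.174, -0.75, 0.638, 0.722], [0.003, 0.647, 0.762, 0.976], [0.0, 0.0, 0.0, 1.0]]
(np.int32(282), np.int32(122), np.int32(10), np.int32(19), np.int32(143)) [286.5 131.6] [ 0.49  -0.312] [ 0.489 -0.303]
(np.int32(235), np.int32(134), np.int32(13), np.int32(14), np.int32(147)) [241.3 140.2] [ 0.629 -0.244] [ 0.627 -0.235]
(np.int32(290), np.int32(145), np.int32(14), np.int32(15), np.int32(156)) [296.7 151.7] [ 0.446 -0.222] [ 0.445 -0.214]
(np.int32(237), np.int32(151), np.int32(10), np.int32(8), np.int32(68)) [241.5 154.2] [ 0.615 -0.18 ] [ 0.614 -0.172]
(np.int32(203), np.int32(163), np.int32(17), np.int32(20), np.int32(242)) [211.9 172.8] [ 0.687 -0.085] [ 0.685 -0.078]
(np.int32(291), np.int32(162), np.int32(10), np.int32(8), np.int32(70)) [295.5 165.6] [ 0.442 -0.16 ] [ 0.442 -0.152]
(np.int32(221), np.int32(198), np.int32(21), np.int32(20), np.int32(261)) [230.7 206.6] [0.604 0.033] [0.602 0.039]
(np.int32(243), np.int32(200), np.int32(22), np.int32(19), np.int32(265)) [253.8 208.4] [0.538 0.027] [0.537 0.033]
(np.int32(238), np.int32(238), n
[... 569 characters left out ...]
t32(344), np.int32(164), np.int32(10), np.int32(5), np.int32(22)) [349.2 166.3] [0.192 0.   ] [0.204 0.011]
(np.int32(181), np.int32(177), np.int32(21), np.int32(10), np.int32(101)) [194.8 181.8] [ 0.67  -0.148] [ 0.675 -0.135]
(np.int32(255), np.int32(191), np.int32(16), np.int32(13), np.int32(154)) [262.4 196.9] [0.537 0.023] [0.544 0.034]
(np.int32(234), np.int32(198), np.int32(17), np.int32(14), np.int32(172)) [242.5 204.3] [0.605 0.03 ] [0.611 0.041]
(np.int32(285), np.int32(212), np.int32(17), np.int32(17), np.int32(205)) [293.1 219.7] [0.526 0.156] [0.533 0.165]
[[ 0.002  0.946  0.325  0.084]
 [ 1.    -0.001 -0.002 -0.   ]
 [-0.001  0.325 -0.946 -0.142]
 [ 0.     0.     0.     1.   ]]
```

View pics/crop1.png

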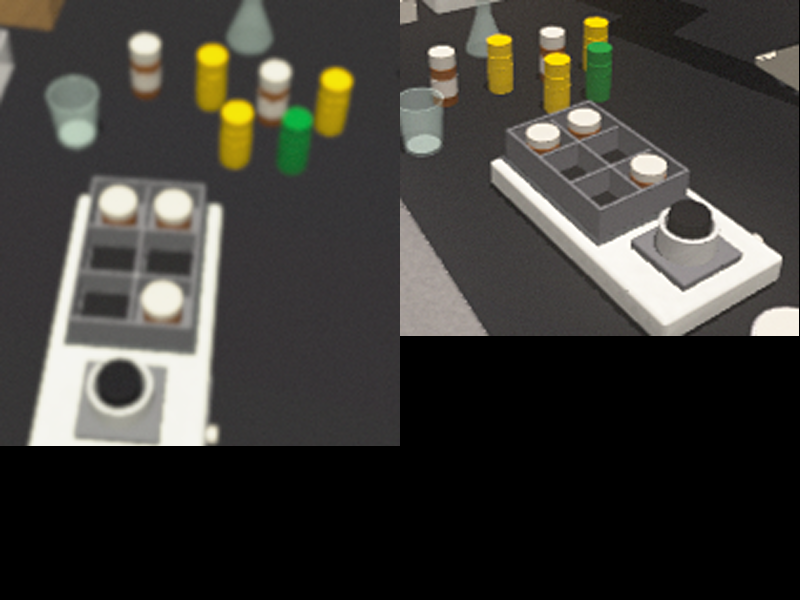

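The crop confirms it: white-capped amber jars at about (0.633,-0.237) and (0.449,-0.218). The free cells are the middle two and the far-left one at the plunger end. I'll square the tool to the world axes and go over jar A.

>>> jog_arm --commands '[[[0, 0, 0], 5.64, 1], [[0, 0, 0], 5.64, 1], [[0, 0, 0], 5.64, 1], [[0, 0, 0], 5.64, 1], [[28, -24, 0], 0, 1], [[28, -24, 0], 0, 1], [[28, -24, 0], 0, 1], [[28, -24, 0], 0, 1], [[28, -24, 0], 0, 1], [[28, -24, 0], 0, 1], [[28, -24, 0], 0, 1], [[28, -24, 0], 0, 1]]' --newtons 30

```text
t: 2.8
ee_pos: [0.465, -0.3838, 0.2315]
orientation: [0.0, 1.0, -0.0, 0.0]
wrist_force: [0.2, -0.0, -0.8]
grip_width: 0.0853
gripper_force: 0.0
```

>>> jog_arm --commands '[[[28, -24, 0], 0, 1], [[28, -24, 0], 0, 1], [[28, -24, 0], 0, 1], [[28, -24, 0], 0, 1], [[28, -24, 0], 0, 1], [[28, -24, 0], 0, 1], [[0, 0, 0], 0, 1], [[0, 0, 0], 0, 1]]'

```text
t: 3.47
ee_pos: [0.6329, -0.2395, 0.231]
orientation: [0.0, 1.0, 0.002, -0.0]
wrist_force: [0.4, -0.3, 1.2]
grip_width: 0.0855
gripper_force: 0.0
```

```bash
cat >> h.py <<'E'
def blobs(c,M,z,m,lo,hi):
    k,l,st,ce=cv2.connectedComponentsWithStats(m.astype(np.uint8))
    for i in range(1,k):
        x,y,w,h,A=st[i]
        if lo<A<hi: print((int(x),int(y),int(w),int(h),int(A)),ce[i].round(1),ray(c,M,ce[i],z)[:2].round(4))
E
python3 - <<'E'
from h import *
s=bot.sense(); print(s["ee_pos"].round(4) if hasattr(s["ee_pos"],"round") else s["ee_pos"], s["t"])
c,M=cam("wrist"); im=c["color"]; cv2.imwrite("pics/w1.png",im); hsv=cv2.cvtColor(im,cv2.COLOR_BGR2HSV)
for r in nets.search_frame("jar1","wrist"): print(round(r["p"],2),(M@np.r_[r["at"],1])[:3].round(3))
blobs(c,M,.09,(hsv[...,1]<60)&(hsv[...,2]>150),300,60000)
print(proj(c,M,[.633,-.237,.09]),proj(c,M,[.535,-.225,.09]))
E
```

```text
[ 0.6329 -0.2395  0.231 ] 3.4667
0.94 [ 0.496 -0.151  0.065]
0.9 [ 0.643 -0.249  0.092]
0.9 [ 0.462 -0.228  0.076]
0.69 [ 0.551 -0.244  0.086]
0.53 [ 0.385 -0.231  0.049]
(109, 50, 86, 82, 5277) [150.   90.2] [ 0.7099 -0.1491]
(0, 129, 89, 154, 4021) [ 51.5 194.5] [ 0.6155 -0.0465]
(244, 155, 43, 45, 1549) [265.1 177.2] [ 0.6336 -0.2479]
(0, 180, 40, 114, 1742) [ 13.3 252.8] [0.5531 0.0046]
(339, 235, 59, 78, 1935) [370.8 262.8] [ 0.5432 -0.357 ]
(482, 244, 30, 102, 1819) [501.  295.6] [ 0.504  -0.5001]
(116, 255, 40, 58, 651) [134.2 283.7] [ 0.5171 -0.1128]
(230, 284, 32, 24, 449) [246.1 293.6] [ 0.5053 -0.2296]
(227, 310, 36, 40, 1194) [244.5 329.9] [ 0.4575 -0.2276]
[253.37296825 177.71170586] [241.48682965 269.22772116]
```

View pics/w1.png

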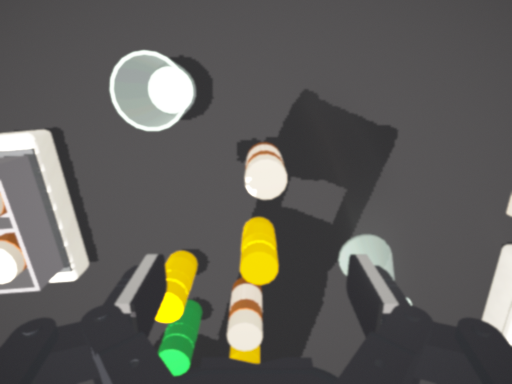

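The wrist view shows jar A's cap at (265,179), so it stands at about (0.630,-0.248). Jar B's cap is at (244,333), with yellow and green look-alikes around it. The space either side of A is clear, so I'll descend and grip.

>>> jog_arm --commands '[[[-3, 8.5, 20], 0, 1], [[0, 0, 30], 0, 1], [[0, 0, 30], 0, 1], [[0, 0, 30], 0, 1], [[0, 0, 30], 0, 1], [[0, 0, 20], 0, 1], [[0, 0, 16], 0, 1], [[0, 0, 0], 0, 1], [[0, 0, 0], 0, 1], [[0, 0, 0], 0, 0.6], [[0, 0, 0], 0, 0.5], [[0, 0, 0], 0, 0.3]]' --newtons 30

```text
t: 4.57
ee_pos: [0.6296, -0.2502, 0.057]
orientation: [0.0, 1.0, -0.0, 0.001]
wrist_force: [0.4, 0.2, 0.8]
grip_width: 0.0516
gripper_force: 0.0
```

>>> jog_arm --commands '[[[0, 0, 0], 0, 0.2], [[0, 0, 0], 0, 0.2], [[0, 0, 0], 0, 0.2], [[0, 0, 0], 0, 0.2]]'

```text
t: 4.9
ee_pos: [0.6296, -0.2498, 0.0567]
orientation: [0.0, 1.0, 0.0, 0.001]
wrist_force: [-1.1, 2.0, 6.8]
grip_width: 0.0393
gripper_force: 29.8
```

>>> jog_arm --commands '[[[0, 0, -15], 0, 0.2], [[0, 0, -30], 0, 0.2], [[0, 0, -30], 0, 0.2], [[0, 0, -30], 0, 0.2], [[0, 0, -30], 0, 0.2], [[0, 0, -30], 0, 0.2], [[0, -15, -8], 0, 0.2], [[-10, -30, 0], 0, 0.2], [[-13, -35, 0], 0, 0.2], [[-13, -35, 0], 0, 0.2], [[-13, -35, 0], 0, 0.2], [[-13, -35, 0], 0, 0.2]]'

```text
t: 5.9
ee_pos: [0.5651, -0.0626, 0.2281]
orientation: [-0.0, 1.0, -0.0, -0.0]
wrist_force: [1.2, -0.2, -0.7]
grip_width: 0.0393
gripper_force: 30.7
```

>>> jog_arm --commands '[[[-13, -35, 0], 0, 0.2], [[-13, -35, 0], 0, 0.2], [[-13, -35, 0], 0, 0.2], [[-13, -35, 0], 0, 0.2], [[-13, -25, 0], 0, 0.2], [[0, 0, 0], 0, 0.2], [[0, 0, 0], 0, 0.2], [[0, 0, 0], 0, 0.2]]'

```text
t: 6.57
ee_pos: [0.5015, 0.1006, 0.2284]
orientation: [0.0, 1.0, 0.001, 0.0]
wrist_force: [-0.2, -0.8, -1.4]
grip_width: 0.0391
gripper_force: 30.8
```

```bash
python3 - <<'E'
from h import *
s=bot.sense(); print(np.round(s["ee_pos"],4),np.round(s["orientation"],4), s["t"],s["grip_width"],s["wrist_force"])
c,M=cam("wrist"); im=c["color"]; cv2.imwrite("pics/w2.png",im); hsv=cv2.cvtColor(im,cv2.COLOR_BGR2HSV)
for q in ["squat1","pad1","plunger_top","jar1"]:
  for r in nets.search_frame(q,"wrist"):
    w=(M@np.r_[r["at"],1])[:3]; print(q,round(r["p"],2),w.round(3),proj(c,M,w).round())
blobs(c,M,.093,(hsv[...,1]<60)&(hsv[...,2]>150),300,60000)
E
```

```text
[0.5015 0.1006 0.2284] [1.e-04 1.e+00 5.e-04 0.e+00] 6.5667 0.03906041253710482 [-0.16822119 -0.82974233 -1.43164336]
squat1 0.97 [0.532 0.155 0.092] [194. 146.]
squat1 0.96 [0.546 0.028 0.093] [340. 131.]
squat1 0.55 [0.607 0.034 0.094] [339.  54.]
pad1 0.69 [0.604 0.097 0.055] [260.  61.]
pad1 0.64 [0.594 0.164 0.048] [190.  73.]
pad1 0.56 [0.534 0.094 0.05 ] [263. 136.]
plunger_top 0.93 [0.554 0.261 0.1  ] [ 64. 122.]
jar1 0.92 [0.516 0.102 0.264] [253. 270.]
jar1 0.8 [ 0.49  -0.129  0.065] [484. 183.]
jar1 0.6 [ 0.42  -0.133  0.072] [477. 248.]
(0, 0, 375, 210, 18715) [119.7  87.9] [0.5806 0.2139]
(314, 25, 55, 60, 2543) [340.8  54.2] [0.6069 0.0327]
(156, 28, 129, 146, 3091) [199.5 135.3] [0.5416 0.1499]
```

View pics/w2.png

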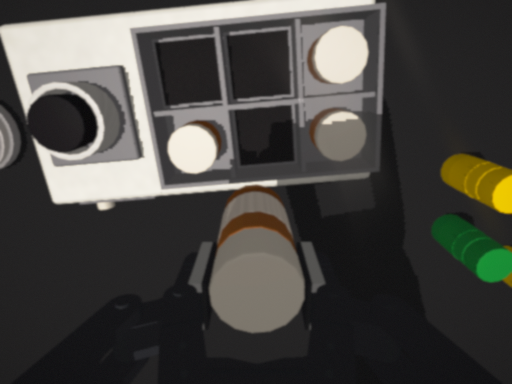

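The wrist view shows the three empty cells: top-left (190,70), top-middle (260,60) and bottom-middle (265,135). The wall junctions are at about (225,106) and (299,101), and the plunger cap is at (62,122). Jar A is held in the gripper. Next I'll compute the rack pose from the corners.

```bash
python3 - <<'E'
from h import *
from scipy.optimize import least_squares
c=viewer.read_camera("wrist"); M=T_tool()@np.array(c["mount"])
obs={(68,101):(133,30),(68,-101):(385,5),(-68,101):(163,188),(-68,-101):(381,178),(0,33):(226,106),(0,-33):(299,101)}
for k,v in obs.items(): print(k,ray(c,M,v,.09)[:2].round(4))
A=np.array([k for k in obs],float)/1000; B=np.array([ray(c,M,v,.09)[:2] for v in obs.values()])
f=lambda p:((A@np.array([[np.cos(p[2]),np.sin(p[2])],[-np.sin(p[2]),np.cos(p[2])]])+p[:2])-B).ravel()
r=least_squares(f,[.56,.1,.08],loss="soft_l1",f_scale=.003); p=r.x; print(p.round(4),(r.fun*1000).round(1))
W=lambda x,y:np.array([p[0]+np.cos(p[2])*x-np.sin(p[2])*y,p[1]+np.sin(p[2])*x+np.cos(p[2])*y]).round(4)
for n,x,y in [("mid-",-.033,0),("mid+",.033,0),("P3",.033,.066),("sq",-.033,.066),("sq",-.033,-.066),("sq",.033,-.066),("plunger",0,.173)]: print(n,W(x,y))
print("sq img", ray(c,M,(340,54),.093)[:2],ray(c,M,(193,149),.093)[:2],ray(c,M,(62,122),.104)[:2])
E
```

```text
(68, 101) [0.6251 0.1974]
(68, -101) [ 6.427e-01 -4.000e-04]
(-68, 101) [0.493 0.186]
(-68, -101) [ 0.5027 -0.0152]
(0, 33) [0.5667 0.1253]
(0, -33) [0.5708 0.0632]
[0.5671 0.0925 0.0791] [ 1.8  1.2  0.2 -2.4 -1.7  1.8  4.6  1.7 -2.2  0.1 -1.1 -3.6]
mid- [0.5342 0.0899]
mid+ [0.6    0.0951]
P3 [0.5948 0.1609]
sq [0.529  0.1557]
sq [0.5394 0.0241]
sq [0.6052 0.0293]
plunger [0.5534 0.265 ]
sq img [0.60737234 0.03222961] [0.53019005 0.15525488] [0.55483867 0.25946525]
```

>>> jog_arm --commands '[[[23, -15, 0], 0, 0.2], [[24, -16, 0], 0, 0.2], [[24, -15, 0], 0, 0.2], [[22.5, -14.4, 0], 0, 0.2], [[0, 0, 0], 0, 0.2], [[0, 0, 20], 0, 0.2], [[0, 0, 25], 0, 0.2], [[0, 0, 20], 0, 0.2], [[0, 0, 0], 0, 0.2], [[0, 0, 0], 0, 0.2]]'

```text
t: 7.7
ee_pos: [0.5944, 0.16, 0.1624]
orientation: [0.0, 1.0, -0.0, -0.001]
wrist_force: [0.2, -0.4, -0.7]
grip_width: 0.0396
gripper_force: 30.8
```

```bash
python3 - <<'E'
from h import *
s=bot.sense(); print(np.round(s["ee_pos"],4), s["t"],s["grip_width"],np.round(s["wrist_force"],1))
c,M=cam("side"); cv2.imwrite("pics/side1.png",cv2.resize(c["color"][150:330,150:330],None,fx=2,fy=2))
c,M=cam("scene"); cv2.imwrite("pics/scene1.png",cv2.resize(c["color"][100:300,180:380],None,fx=2,fy=2))
a=np.hstack([cv2.imread("pics/side1.png"),cv2.imread("pics/scene1.png")[:360]]); cv2.imwrite("pics/c2.png",a)
E
```

```text
[0.5944 0.16   0.1624] 7.7 0.03962130708089271 [ 0.2 -0.4 -0.7]
```

View pics/c2.png

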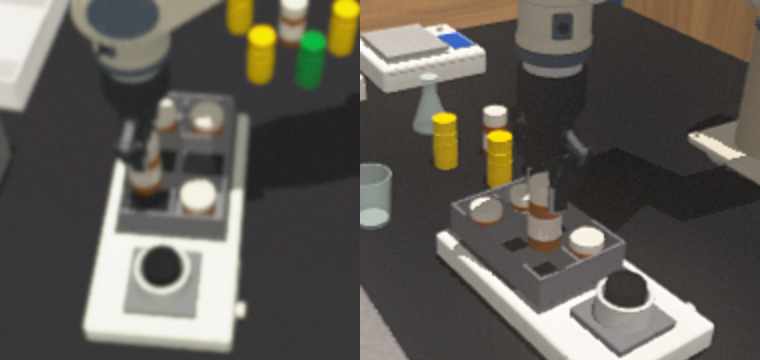

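The jar hangs upright over the plunger-end free cell: its bottom is at (147,192) in the left crop and (545,250) in the right one. I'll lower it.

>>> jog_arm --commands '[[[0.5, -1, 12], 0, 0.2], [[0, 0, 15], 0, 0.2], [[0, 0, 12], 0, 0.2], [[0, 0, 6], 0, 0.2], [[0, 0, 3], 0, 0.2], [[0, 0, 2], 0, 0.2], [[0, 0, 0], 0, 0.2], [[0, 0, 0], 0, 0.2]]'

```text
t: 8.47
ee_pos: [0.5961, 0.1619, 0.1137]
orientation: [-0.0, 1.0, 0.0, 0.0]
wrist_force: [0.1, -0.3, -2.1]
grip_width: 0.0391
gripper_force: 30.8
```

>>> jog_arm --commands '[[[0, 0, 1], 0, 0.2], [[0, 0, 0.7], 0, 0.2], [[0, 0, 0.5], 0, 0.2], [[0, 0, 0], 0, 0.2], [[0, 0, 0], 0, 0.2]]'

```text
t: 8.88
ee_pos: [0.5958, 0.1618, 0.1112]
orientation: [-0.0, 1.0, 0.0, 0.0]
wrist_force: [-0.0, -0.8, -1.5]
grip_width: 0.0393
gripper_force: 30.8
```

>>> jog_arm --commands '[[[0, 0, 0.6], 0, 0.2], [[0, 0, 0.6], 0, 0.2], [[0, 0, 0], 0, 0.2], [[0, 0, 0], 0, 0.2]]'

```text
t: 9.22
ee_pos: [0.5957, 0.1618, 0.1099]
orientation: [0.0, 1.0, 0.0, -0.0]
wrist_force: [0.3, 0.2, -1.4]
grip_width: 0.0392
gripper_force: 30.8
```

>>> jog_arm --commands '[[[0, 0, 0.5], 0, 0.2], [[0, 0, 0.5], 0, 0.2], [[0, 0, 0], 0, 0.2], [[0, 0, 0], 0, 0.2]]'

```text
t: 9.55
ee_pos: [0.5958, 0.1618, 0.1089]
orientation: [-0.0, 1.0, 0.0, -0.0]
wrist_force: [-0.0, -0.1, -1.4]
grip_width: 0.039
gripper_force: 30.9
```

>>> jog_arm --commands '[[[0, 0, 0.4], 0, 0.2], [[0, 0, 0.4], 0, 0.2], [[0, 0, 0], 0, 0.2], [[0, 0, 0], 0, 0.2]]'

```text
t: 9.88
ee_pos: [0.5961, 0.1618, 0.1087]
orientation: [-0.0, 1.0, 0.0, 0.0]
wrist_force: [-1.1, -0.0, 5.4]
grip_width: 0.0391
gripper_force: 31.0
```

>>> jog_arm --commands '[[[0, 0, 0.4], 0, 0.2], [[0, 0, 0.4], 0, 0.2], [[0, 0, 0], 0, 0.2], [[0, 0, 0], 0, 0.2]]'

```text
t: 10.22
ee_pos: [0.5964, 0.1619, 0.1087]
orientation: [-0.0, 1.0, 0.0, 0.001]
wrist_force: [-2.7, -1.3, 10.6]
grip_width: 0.0393
gripper_force: 31.3
```

Contact at 0.1087, as predicted. I'll ease off, open and rise.

>>> jog_arm --commands '[[[0, 0, -0.8], 0, 0.2], [[0, 0, 0], 0, 0.2], [[0, 0, 0], 0, 0.5], [[0, 0, 0], 0, 0.75], [[0, 0, 0], 0, 0.85], [[0, 0, 0], 0, 0.85], [[0, 0, 0], 0, 0.85], [[0, 0, -5], 0, 0.85], [[0, 0, -20], 0, 0.85], [[0, 0, -30], 0, 0.85], [[0, 0, -35], 0, 0.85], [[0, 0, -32], 0, 0.85]]'

```text
t: 11.22
ee_pos: [0.5956, 0.1617, 0.2317]
orientation: [0.0, 1.0, 0.0, -0.0]
wrist_force: [0.6, 0.4, -0.4]
grip_width: 0.0727
gripper_force: 0.0
```

>>> jog_arm --commands '[[[-10, 20, 0], 0, 1], [[-12, 36, 0], 0, 1], [[-12, 36, 0], 0, 1], [[-12, 36, 0], 0, 1], [[-12, 36, 0], 0, 1], [[-12, 36, 0], 0, 1], [[-12, 36, 0], 0, 1], [[-12, 36, 0], 0, 1], [[-12, 36, 0], 0, 1], [[-12, 36, 0], 0, 1], [[-12, 36, 0], 0, 1], [[-12, 36, 0], 0, 1]]'

```text
t: 12.22
ee_pos: [0.4529, -0.2559, 0.2307]
orientation: [0.0, 1.0, 0.0, 0.0]
wrist_force: [1.3, -0.6, -0.3]
grip_width: 0.0856
gripper_force: 0.0
```

>>> jog_arm --commands '[[[0, 0, 0], 0, 1], [[0, 0, 0], 0, 1], [[0, 0, 0], 0, 1]]'

```text
t: 12.47
ee_pos: [0.4537, -0.2542, 0.2303]
orientation: [-0.0, 1.0, -0.0, 0.0]
wrist_force: [1.1, -0.6, -0.2]
grip_width: 0.0854
gripper_force: 0.0
```

```bash
python3 - <<'E'
from h import *
s=bot.sense(); print(np.round(s["ee_pos"],4), s["t"],s["grip_width"],np.round(s["wrist_force"],1))
c,M=cam("wrist"); im=c["color"]; hsv=cv2.cvtColor(im,cv2.COLOR_BGR2HSV)
for r in nets.search_frame("jar1","wrist"): w=(M@np.r_[r["at"],1])[:3]; print(round(r["p"],2),w.round(3),proj(c,M,w).round())
blobs(c,M,.09,(hsv[...,1]<60)&(hsv[...,2]>150),300,60000)
c,M=cam("scene"); d=cv2.resize(c["color"][100:300,180:380],(384,384)); cv2.imwrite("pics/c3.png",np.hstack([cv2.resize(im,(416,384)),d]))
E
```

```text
[ 0.4537 -0.2542  0.2303] 12.4667 0.08540644792655275 [ 1.1 -0.6 -0.2]
0.76 [ 0.458 -0.231  0.09 ] [231. 173.]
0.75 [ 0.484 -0.149  0.093] [138. 146.]
0.68 [ 0.38  -0.231  0.084] [233. 246.]
0.56 [ 0.539 -0.239  0.092] [238.  80.]
0.55 [ 0.42  -0.152  0.086] [151. 210.]
(0, 0, 49, 137, 3382) [19.5 78.6] [ 0.5402 -0.0561]
(340, 88, 90, 64, 4102) [381.6 122. ] [ 0.5048 -0.3638]
(205, 149, 46, 57, 1840) [228.  179.1] [ 0.4526 -0.2281]
(484, 176, 28, 129, 1930) [501.8 252.9] [ 0.3753 -0.5015]
(116, 255, 40, 58, 632) [134.3 283.7] [ 0.3389 -0.1273]
(358, 255, 39, 58, 610) [378.4 283.9] [ 0.3387 -0.3818]
```

View pics/c3.png

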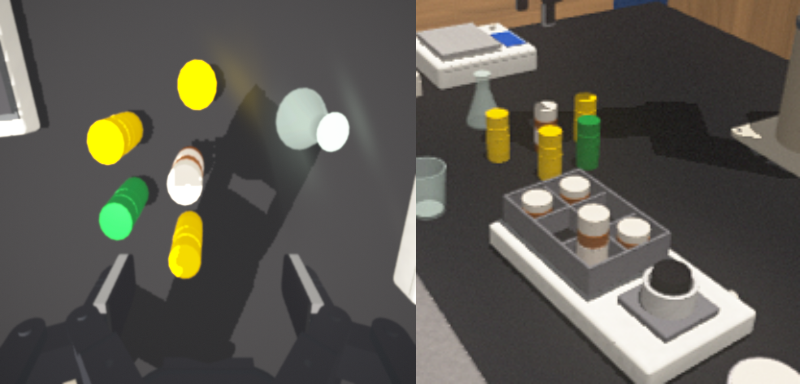

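Right: jar A stands upright in its cell. Left: jar B's cap is at full-frame (228,185), so it stands at about (0.447,-0.228); the green and yellow look-alikes leave room for the fingers along y.

>>> jog_arm --commands '[[[-6.5, -26, 0], 0, 0.85], [[0, 0, 0], 0, 0.85], [[0, 0, 20], 0, 0.85], [[0, 0, 30], 0, 0.85], [[0, 0, 30], 0, 0.85], [[0, 0, 30], 0, 0.85], [[0, 0, 30], 0, 0.85], [[0, 0, 20], 0, 0.85], [[0, 0, 15], 0, 0.85], [[0, 0, 0], 0, 0.85], [[0, 0, 0], 0, 0.85]]' --newtons 30

```text
t: 13.53
ee_pos: [0.4473, -0.2274, 0.0547]
orientation: [-0.0, 1.0, 0.001, -0.001]
wrist_force: [-0.8, 0.1, -0.5]
grip_width: 0.0724
gripper_force: 0.0
```

>>> jog_arm --commands '[[[0, 0, 0], 0, 0.6], [[0, 0, 0], 0, 0.5], [[0, 0, 0], 0, 0.3], [[0, 0, 0], 0, 0.2], [[0, 0, 0], 0, 0.2], [[0, 0, 0], 0, 0.2], [[0, 0, 0], 0, 0.2]]'

```text
t: 14.12
ee_pos: [0.4481, -0.2284, 0.0564]
orientation: [0.0, 1.0, -0.0, 0.001]
wrist_force: [0.1, 3.3, 6.6]
grip_width: 0.0392
gripper_force: 29.6
```

>>> jog_arm --commands '[[[0, 0, -15], 0, 0.2], [[0, 0, -30], 0, 0.2], [[0, 0, -30], 0, 0.2], [[0, 0, -30], 0, 0.2], [[0, 0, -30], 0, 0.2], [[0, 0, -30], 0, 0.2], [[3, -15, -8], 0, 0.2], [[8, -30, 0], 0, 0.2], [[9, -34, 0], 0, 0.2], [[9, -34, 0], 0, 0.2], [[9, -34, 0], 0, 0.2], [[9, -34, 0], 0, 0.2]]'

```text
t: 15.12
ee_pos: [0.4942, -0.0458, 0.2287]
orientation: [0.0, 1.0, -0.0, 0.0]
wrist_force: [1.0, -1.3, -1.3]
grip_width: 0.0395
gripper_force: 31.0
```

>>> jog_arm --commands '[[[9, -34, 0], 0, 0.2], [[9, -34, 0], 0, 0.2], [[9, -34, 0], 0, 0.2], [[8, -25, 0], 0, 0.2], [[4, -10, 0], 0, 0.2], [[0, 0, 0], 0, 0.2], [[0, 0, 0], 0, 0.2]]'

```text
t: 15.7
ee_pos: [0.5329, 0.0897, 0.2281]
orientation: [0.0, 1.0, 0.001, -0.0]
wrist_force: [-0.4, 0.4, -1.3]
grip_width: 0.0394
gripper_force: 31.0
```

```bash
python3 - <<'E'
from h import *
s=bot.sense(); print(np.round(s["ee_pos"],4), s["t"],s["grip_width"],np.round(s["wrist_force"],1))
c,M=cam("wrist"); cv2.imwrite("pics/w4.png",c["color"])
for q in ["plunger_top","jar1"]:
  for n in ["wrist","side","scene"]:
    c,M=cam(n)
    for r in nets.search_frame(q,n)[:9]: w=(M@np.r_[r["at"],1])[:3]; r["p"]>.4 and print(n,q,round(r["p"],2),w.round(3),proj(c,M,w).round())
E
```

```text
[0.5329 0.0897 0.2281] 15.7 0.03940769088757927 [-0.4  0.4 -1.3]
side plunger_top 0.66 [0.548 0.277 0.102] [231. 284.]
wrist jar1 0.98 [ 0.385 -0.213  0.041] [504. 284.]
wrist jar1 0.96 [0.542 0.088 0.258] [259. 275.]
wrist jar1 0.88 [0.603 0.156 0.14 ] [160. 104.]
wrist jar1 0.88 [ 0.49  -0.129  0.072] [470. 214.]
wrist jar1 0.74 [ 0.42  -0.134  0.069] [459. 272.]
wrist jar1 0.71 [0.601 0.096 0.053] [249. 100.]
side jar1 0.93 [0.59  0.177 0.125] [223. 242.]
side jar1 0.87 [ 0.486 -0.125  0.064] [280. 177.]
side jar1 0.63 [0.518 0.108 0.213] [256. 202.]
side jar1 0.57 [ 0.408 -0.125  0.062] [305. 180.]
side jar1 0.52 [ 0.527 -0.224  0.051] [271. 156.]
side jar1 0.52 [ 0.363 -0.212  0.062] [322. 162.]
scene jar1 0.89 [ 0.543 -0.227  0.057] [222. 170.]
scene jar1 0.84 [ 0.494 -0.123  0.056] [250. 180.]
scene jar1 0.58 [0.609 0.178 0.115] [271. 224.]
scene jar1 0.57 [ 0.423 -0.128  0.05 ] [268. 176.]
scene jar1 0.53 [ 0.378 -0.215  0.078] [266. 155.]
```

View pics/w4.png

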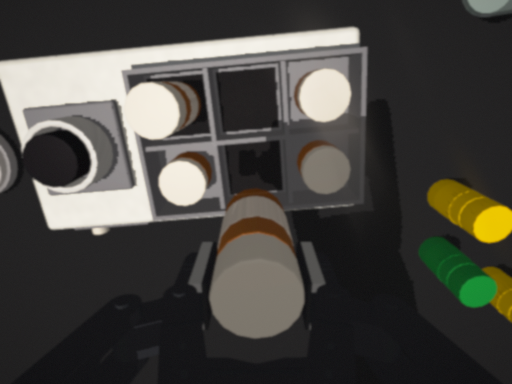

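Jar A stands upright in its cell (cap at (160,108)), the middle near cell (253,165) is free, and jar B is held in line with it. I'll lower B.

>>> jog_arm --commands '[[[1, 0, 15], 0, 0.2], [[0, 0, 25], 0, 0.2], [[0, 0, 25], 0, 0.2], [[0, 0, 20], 0, 0.2], [[0, 0, 15], 0, 0.2], [[0, 0, 8], 0, 0.2], [[0, 0, 4], 0, 0.2], [[0, 0, 2], 0, 0.2], [[0, 0, 1], 0, 0.2], [[0, 0, 0], 0, 0.2], [[0, 0, 0], 0, 0.2]]'

```text
t: 17.27
ee_pos: [0.5349, 0.0899, 0.114]
orientation: [-0.0, 1.0, 0.0, 0.001]
wrist_force: [-0.6, -1.2, -1.8]
grip_width: 0.0393
gripper_force: 31.0
```

>>> jog_arm --commands '[[[0, 0, 1], 0, 0.2], [[0, 0, 1], 0, 0.2], [[0, 0, 0.5], 0, 0.2], [[0, 0, 0], 0, 0.2], [[0, 0, 0], 0, 0.2]]'

```text
t: 17.68
ee_pos: [0.5343, 0.0898, 0.1107]
orientation: [-0.0, 1.0, 0.0, -0.0]
wrist_force: [0.2, -0.1, -1.3]
grip_width: 0.0393
gripper_force: 31.0
```

>>> jog_arm --commands '[[[0, 0, 0.5], 0, 0.2], [[0, 0, 0.5], 0, 0.2], [[0, 0, 0.4], 0, 0.2], [[0, 0, 0], 0, 0.2], [[0, 0, 0], 0, 0.2]]'

```text
t: 18.1
ee_pos: [0.5343, 0.0898, 0.1092]
orientation: [0.0, 1.0, 0.0, -0.0]
wrist_force: [0.4, -0.5, -1.4]
grip_width: 0.0395
gripper_force: 31.0
```

>>> jog_arm --commands '[[[0, 0, 0.4], 0, 0.2], [[0, 0, 0.4], 0, 0.2], [[0, 0, 0], 0, 0.2], [[0, 0, 0], 0, 0.2]]'

```text
t: 18.43
ee_pos: [0.5344, 0.0898, 0.1085]
orientation: [-0.0, 1.0, 0.0, 0.0]
wrist_force: [-0.0, -1.2, 0.1]
grip_width: 0.0395
gripper_force: 31.1
```

>>> jog_arm --commands '[[[0, 0, 0.4], 0, 0.2], [[0, 0, 0], 0, 0.2], [[0, 0, 0], 0, 0.5], [[0, 0, 0], 0, 0.75], [[0, 0, 0], 0, 0.85], [[0, 0, 0], 0, 0.85], [[0, 0, 0], 0, 0.85], [[0, 0, -5], 0, 0.85], [[0, 0, -20], 0, 0.85], [[0, 0, -30], 0, 0.85], [[0, 0, -35], 0, 0.85], [[0, 0, -32], 0, 0.85]]'

```text
t: 19.43
ee_pos: [0.534, 0.0898, 0.2317]
orientation: [0.0, 1.0, 0.0, -0.0]
wrist_force: [0.3, -0.1, 0.3]
grip_width: 0.0727
gripper_force: 0.0
```

>>> jog_arm --commands '[[[3, -25, 0], 0, 0.5], [[4, -35, 0], 0, 0], [[4, -35, 0], 0, 0], [[4, -35, 0], 0, 0], [[4, -35, 0], 0, 0], [[0, -8, 0], 0, 0], [[0, 0, 0], 0, 0], [[0, 0, 0], 0, 0], [[0, 0, 0], 0, 0]]'

```text
t: 20.18
ee_pos: [0.553, 0.2616, 0.2299]
orientation: [0.0, 1.0, -0.0, -0.0]
wrist_force: [-0.2, -0.6, 0.3]
grip_width: 0.0
gripper_force: 0.0
```

```bash
python3 - <<'E'
from h import *
s=bot.sense(); print(np.round(s["ee_pos"],4), s["t"],s["grip_width"],np.round(s["wrist_force"],1))
c,M=cam("wrist"); im=c["color"]; hsv=cv2.cvtColor(im,cv2.COLOR_BGR2HSV)
for r in nets.search_frame("plunger_top","wrist"): w=(M@np.r_[r["at"],1])[:3]; print(round(r["p"],2),w.round(3),proj(c,M,w).round())
cs,Ms=cam("scene"); d=cv2.resize(cs["color"][150:300,210:360],(384,384),interpolation=cv2.INTER_CUBIC); cv2.imwrite("pics/c5.png",np.hstack([cv2.resize(im,(416,384)),d]))
print(proj(c,M,[.5534,.265,.104]),proj(c,M,[.5534,.265,.09]),proj(cs,Ms,[.5534,.265,.104]))
E
```

```text
[0.553  0.2616 0.2299] 20.1833 4.385469214568454e-05 [-0.2 -0.6  0.3]
0.87 [0.556 0.268 0.1  ] [248. 178.]
0.47 [0.579 0.213 0.045] [303. 141.]
[252.09241916 182.09968254] [252.25529485 177.60394272] [311.50238736 240.58962976]
```

View pics/c5.png

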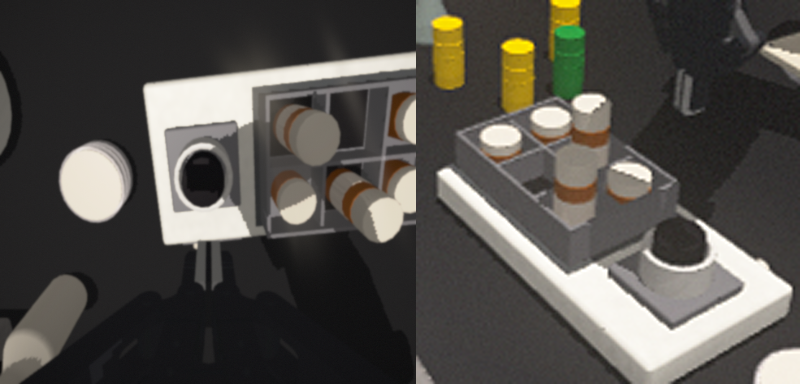

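Both tall jars stand in their cells (right: caps at (592,105) and (575,160)). The collar centre in the left crop is at (203,177), so the plunger is at about (0.555,0.267). The fingers are shut; I'll go down to just above the cap.

>>> jog_arm --commands '[[[2, -5, 10], 0, 0], [[0, 0, 25], 0, 0], [[0, 0, 30], 0, 0], [[0, 0, 25], 0, 0], [[0, 0, 15], 0, 0], [[0, 0, 8], 0, 0], [[0, 0, 6], 0, 0], [[0, 0, 0], 0, 0], [[0, 0, 0], 0, 0]]'

```text
t: 21.08
ee_pos: [0.5558, 0.2679, 0.1115]
orientation: [-0.0, 1.0, -0.0, 0.0]
wrist_force: [0.2, 0.0, -0.5]
grip_width: 0.0
gripper_force: 0.0
```

>>> jog_arm --commands '[[[0, 0, 1.5], 0, 0], [[0, 0, 1.5], 0, 0], [[0, 0, 1], 0, 0], [[0, 0, 0], 0, 0], [[0, 0, 0], 0, 0]]'

```text
t: 21.5
ee_pos: [0.5554, 0.2678, 0.1073]
orientation: [-0.0, 1.0, 0.0, 0.0]
wrist_force: [-0.2, 0.3, 0.2]
grip_width: 0.0002
gripper_force: 0.0
```

>>> jog_arm --commands '[[[0, 0, 1], 0, 0], [[0, 0, 1], 0, 0], [[0, 0, 0], 0, 0], [[0, 0, 0], 0, 0]]'

```text
t: 21.83
ee_pos: [0.5552, 0.2677, 0.1049]
orientation: [0.0, 1.0, 0.0, -0.0]
wrist_force: [0.6, -0.0, 0.3]
grip_width: -0.0002
gripper_force: 0.0
```

>>> jog_arm --commands '[[[0, 0, 1], 0, 0], [[0, 0, 0.5], 0, 0], [[0, 0, 0], 0, 0], [[0, 0, 0], 0, 0]]'

```text
t: 22.17
ee_pos: [0.5554, 0.2678, 0.1037]
orientation: [-0.0, 1.0, 0.0, 0.0]
wrist_force: [0.4, 0.2, 1.7]
grip_width: -0.0001
gripper_force: 0.9
```

>>> jog_arm --commands '[[[0, 0, 1], 0, 0], [[0, 0, 1], 0, 0], [[0, 0, 0], 0, 0], [[0, 0, 0], 0, 0]]'

```text
t: 22.5
ee_pos: [0.5554, 0.2678, 0.1016]
orientation: [-0.0, 1.0, 0.0, 0.0]
wrist_force: [0.1, -0.3, 2.2]
grip_width: 0.0
gripper_force: 1.2
```

Contact at 0.104 as specified, so the level target is TCP z = 0.090.

>>> jog_arm --commands '[[[0, 0, 2], 0, 0], [[0, 0, 2], 0, 0], [[0, 0, 2], 0, 0], [[0, 0, 2], 0, 0], [[0, 0, 1], 0, 0], [[0, 0, 0], 0, 0], [[0, 0, 0], 0, 0], [[0, 0, 0], 0, 0]]'

```text
t: 23.17
ee_pos: [0.5554, 0.2678, 0.0926]
orientation: [-0.0, 1.0, 0.0, 0.0]
wrist_force: [-0.8, -0.5, 6.4]
grip_width: 0.0005
gripper_force: 2.8
```

>>> jog_arm --commands '[[[0, 0, 1], 0, 0], [[0, 0, 1], 0, 0], [[0, 0, 0.5], 0, 0], [[0, 0, 0], 0, 0], [[0, 0, 0], 0, 0], [[0, 0, 0], 0, 0], [[0, 0, 0], 0, 0], [[0, 0, 0], 0, 0]]'

```text
t: 23.83
ee_pos: [0.5554, 0.2679, 0.0903]
orientation: [-0.0, 1.0, 0.0, 0.0]
wrist_force: [-0.6, -0.1, 6.7]
grip_width: 0.0002
gripper_force: 3.2
```

>>> jog_arm --commands '[[[0, 0, 0.3], 0, 0], [[0, 0, 0], 0, 0], [[0, 0, 0], 0, 0], [[0, 0, 0], 0, 0], [[0, 0, 0], 0, 0], [[0, 0, 0], 0, 0], [[0, 0, 0], 0, 0], [[0, 0, 0], 0, 0]]'

```text
t: 24.5
ee_pos: [0.5555, 0.2679, 0.09]
orientation: [-0.0, 1.0, 0.0, 0.0]
wrist_force: [-1.7, 0.3, 6.9]
grip_width: -0.0003
gripper_force: 3.3
```

```bash
python3 - <<'E'
from h import *
s=bot.sense(); print(np.round(s["ee_pos"],4), s["t"],np.round(s["wrist_force"],1))
cs,Ms=cam("scene"); c,M=cam("side")
a=cv2.resize(cs["color"][140:290,200:350],(400,400),interpolation=cv2.INTER_CUBIC);b=cv2.resize(c["color"][120:320,160:360],(400,400),interpolation=cv2.INTER_CUBIC)
cv2.imwrite("pics/c6.png",np.hstack([a,b]))
E
```

```text
[0.5555 0.2679 0.09  ] 24.5 [-1.7  0.3  6.9]
```

View pics/c6.png

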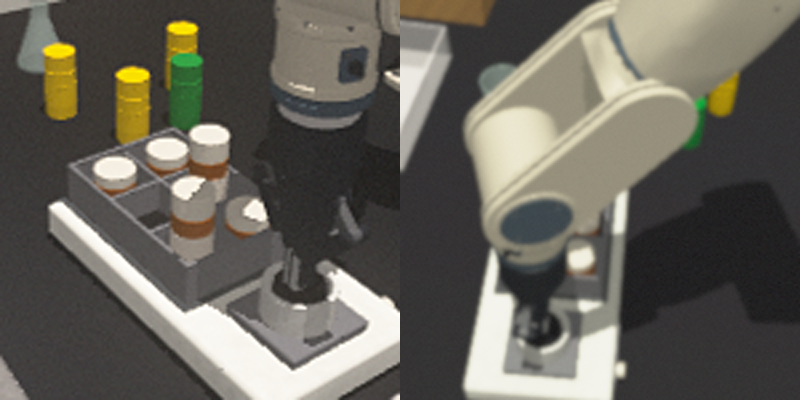

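The left view shows the cap level with the collar rim under the fingertips at (300,285), and both jars standing in their cells at (209,150) and (193,215). Height is 0.090 and force 6.9 N, both as specified. Handing in.

```bash
python3 -c "
from cell import bot
print(bot.hand_in())"
```

```text
the job is handed in; nothing more can be done
None
```

Both tall jars were set down upright in separate free rack cells, and I handed in at about 24.5 s with the fingertips still holding the plunger cap level with the collar rim (TCP height 0.090 m, 6.9 N); no verdict came back.

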